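Close the double-lidded soak pot and lift the dust cover alone

ROBOT

A 6-joint arm with a two-finger parallel gripper is mounted at the origin on the work surface. World frame = base frame: x ahead of the robot, y to its left, z up, the work surface at z = 0. Lengths are in m, angles in degrees, forces in N, time in s.
With the tool pointing down it reaches from about 0.4 to 0.825 m from the base axis. Payload 7 kg.
Tool frame: the origin (TCP) lies midway between the tips of the shut fingers; the grasp point (between the pads) lies 19 mm behind it; z points along the fingers, y is the line along which they close (so a half turn about z gives the same grasp; the last joint's range is limited). The gripper opens to 88 mm and grips with 3 to 60 N. Pads are 19 mm wide; open, the fingers measure 130 mm over their backs; the gripper's body (78 mm by 193 mm) begins 47 mm behind the grasp point.
Start: joints at [88.356, 20.546, 0.682, 0, -70.136, -16.507], TCP at [0.21, 0.641, 0.227] pointing down, gripper open.
Joint ranges: [-176.03, 176.03], [-82.01, 121.73], [-58.28, 71.71], [-173.87, 95.51], [-174.79, -0.11], [-173.66, 173.66]. Speed limits (degrees/s): [136.94, 136.94, 172.46, 180, 180, 180].

INTERFACE

Orientations are given as [roll, pitch, yaw] about the fixed x, y, z axes, in that order (R = Rz(yaw) Ry(pitch) Rx(roll)).
In Python, from plant import r, eyes, workorder gives the robot as it stands.
- The arm moves only by the tool step_arm, never from a script. Its argument "plan" is a list of rows, each a list of 5 numbers: the shift along the tool's x, y, z each as a share of 25 cm, from -1 to 1, then the turn about the tool's z as a share of 60 degrees, from -1 to 1, then the finger opening in mm, from 0 to 87.6. In form: [[x, y, z, turn, jaw], ...]. A call has 1 to 12 rows; each row is the pose to reach, as a shift and turn from the pose commanded when the call began, along the tool's axes at that moment; what a row does not reach only later rows make up. A row lasts 1/12 s, in which the tool goes at most 41.7 mm and 7.16 degrees, less where a joint would pass 70% of its speed; a pose out of reach is approached as far as the arm can. A call with a number of a shift or a turn outside -1 to 1 is refused whole. A call with a gripper value outside its range is refused whole. The fingers move at their own pace and stop on an object; "newtons" is the grip in N (left out, the last holds). Time passes only in rows, so rows that repeat a pose let the fingers close. It gives the time, the measured TCP pose, the force, the opening and the grip force at its end, in the units of the state.
- r.get_state(): the state, without advancing time (a new reading comes with each control period).
- eyes.capture(name): name is "scene" or "top"; returns the picture (420x560x3 uint8, red, green, blue); there is no depth.
- eyes.camera_model(name): a dict with "fov_y" (degrees; the focal length in pixels is half the picture's height over the tangent of half this angle, whatever the lens; pixels are square), "cx", "cy" (the principal point, pixels), "k1" (the pictures are not rectified: a ray, as slopes to the right and down, at radius r is drawn at 1 + k1 r^2 times it, then the intrinsics apply), "world_to_cam" (4x4, takes a point from world to camera coordinates). Camera axes: x right, y up, looking along -z (the intrinsics and any distortion apply to the point x, -y, -z); pixel columns grow to the right and rows downward; lengths in m; the calibration is good to about 2 mm. A picture is of the moment at which its call begins. camera_model takes no time and is no camera call.
- workorder.close_job(): hands the job in; it is judged then, once.
The state is a dict: "time_s": time; "joints": joint angles; "qd": joint speeds; "joint_torque": joint torques, N m; "tcp_pos": TCP position; "eef_rot": TCP orientation; "contact_force": force on the tool from outside, world axes, zero at the start; "moment": the same for the moment, N m; "gripper_width": finger opening in m; "gripper_force": force on a finger pad.
Only numpy, scipy, OpenCV 4.12 (cv2) and the standard library are available. Lean on these libraries where they do the work, as an engineer would, in place of code of your own. Each camera call takes 0.05 s, during which the arm holds its last target. There are 200 camera calls.

TASK

Flip the black cam lever fully over, away from the pot, so that the clamp jaw locks the soak pot. Then pick up the nested lids together by the inner lid's stem, lower them gently (no dropping) onto the pot until the inner lid is fully seated, and let go of the stem. Last, take the outer lid alone by its collar, lift it straight up with the inner lid left seated and undisturbed, and finish still holding it level and motionless above the pot, its underside at least 3 cm above the top of the stem; leave the clamp locked and the other things on the bench where they are.

Things in the scene. Friction and masses are not known exactly. Their poses are not given: they have to be found in the camera images.
- clamp: Fixed clamp: grey base plate 120 x 215 mm, 12 mm thick, with a flat steel stop between two side guides at its -y end, an aluminium sliding jaw and the cam lever at its +y end. Origin on the bench under the centre of the pot's locked place; the plate runs from y = -80 to +135 mm. The clamp stands level and turned by a small yaw. Stop, guides and jaw are 48 mm high above the bench.
- stop_seat (a point): Point on top of the base plate (12 mm above the bench) where the underside of the pot is centred (within 2 mm) once the pot is pressed against the stop. The jaw pushes the pot up to 6 mm in the clamp's -y direction as the lever is flipped.
- cam (a joint): Angle of the cam lever: 0 fully open (lever leans 0.2 rad from upright towards the pot, the clamp's -y), 1.4 fully over and locked (1.2 rad from upright, pointing to the clamp's +y). It starts between 0 and 0.3, needs about 0.15 N m, and stays where it is left.
- cam_pivot (a point): Centre of the lever's hinge, 105 mm from the clamp's origin along its +y and 45 mm above the bench; the hinge axis is the clamp's x axis (axes are the clamp's).
- cam_tip (a point): Outer end of the lever's axis, 75 mm from the hinge. The lever is a round bar: the outer half is a black grip 18 mm thick (which ends 9 mm beyond this point), the rest 13 mm thick.
- pot_rim (a point): Loose round aluminium soak pot standing in the clamp, 90 mm across its two rolled beads, 87 mm outer and 79 mm inner diameter at the mouth, 65 mm high. Point: centre of its mouth, level with the top of the rim. 0.5 kg.
- inner_stem (a point): Steel inner (strainer) lid, 0.22 kg: flange 88 mm across, 4 mm thick; under it a plug tapering from 74 to 60 mm, 12 mm deep; on it a central round stem 16 mm thick, 58 mm tall, passing through the outer lid. Point: on the stem's axis 13 mm below its top, 49 mm above the flange's underside. While nested, the stem's top 26 mm show above the collar.
- inner_flange (a point): Centre of the underside of the inner lid's flange, which lies on the pot's rim when the lid is seated (this point then meets pot_rim). The nested lids start standing on the bench on the plug, this point 12 mm up.
- outer_collar (a point): Aluminium outer lid (dust cover), 0.18 kg: top plate 104 mm across, 4 mm thick, a 10 mm skirt below it, and on it a central collar (tube) 40 mm in outer diameter, 28 mm tall, bore 21 mm, loose around the stem. Point: on the collar's axis at half height, 14 mm above the plate's top, 27 mm below inner_stem while nested.
- outer_under (a point): Centre of the outer lid's underside, level with the skirt's lower edge, 28 mm below outer_collar. The plate rests loosely on the inner lid's flange: lifting the stem carries both lids, lifting the collar lifts the outer lid alone.
- bearing: Bystander: dark bearing ring, 32 mm diameter, 10 mm high, on the bench beside the clamp. Origin at its underside.
- cone: Bystander: blue cone spacer, 36 mm diameter, 16 mm high, beside the lids. Origin at its underside.
- locknut: Bystander: dark ring nut, 26 mm diameter, 9 mm high, beside the lids. Origin at its underside.
- wrench: Bystander: wrench 190 mm long, lying flat at the left (+y) of the bench. Origin at its middle, underside.
- driver: Bystander: screwdriver lying at the right (-y) of the bench. Origin at its middle, underside.
- hexkey: Bystander: hex key with blue T-handle 110 mm wide and a 150 mm shaft, lying beyond the work. Origin under the T-handle.
Things that resemble listed ones, but are neither listed nor needed, are in the scene too. Leave any yellow look-alike of the part that bears pot_rim alone. Leave any purple look-alike of the part that bears outer_collar alone.

How it is judged (in metres and radians):
On the way, in this order (a step that is already met when the one before it is completed fails the run):
1. the cam lever is flipped over and the pot is locked against the stop, the lids still on the bench (value of joint cam above 1.2 rad and horizontal distance between pot_rim and stop_seat below 0.005 m and angle between pot_rim's own z axis and vertical below 0.05 rad and distance of inner_stem from where it was at the start of the episode below 0.03 m), for 0.2 s.
2. the nested lids are seated together on the locked pot and let go (value of joint cam above 1.2 rad and horizontal distance between pot_rim and stop_seat below 0.005 m and angle between pot_rim's own z axis and vertical below 0.05 rad and horizontal distance between inner_stem and pot_rim below 0.006 m and z of inner_stem in the frame of pot_rim between 0.045 and 0.0525 m and angle between each of inner_stem, outer_collar's own z axis and vertical below 0.08 rad and horizontal distance between outer_collar and inner_stem below 0.006 m and z of outer_collar in the frame of inner_stem below -0.023 m and contact force between the fingers and inner below 0.05 N), for 0.2 s.
At the end, for the whole second after the job is handed in: Lever locked (above 1.2 rad); pot within 5 mm of its place; inner lid seated (6 mm, 0.08 rad) and untouched; the gripper holds the outer lid at rest within 60 mm of the pot axis, underside 20 mm or more above the stem, tilt under 0.15 rad, touching neither inner lid nor pot (value of joint cam above 1.2 rad and horizontal distance between pot_rim and stop_seat below 0.005 m and angle between pot_rim's own z axis and vertical below 0.05 rad and horizontal distance between inner_stem and pot_rim below 0.006 m and z of inner_stem in the frame of pot_rim between 0.045 and 0.0525 m and angle between inner_stem's own z axis and vertical below 0.08 rad and z of outer_collar in the frame of inner_stem above 0.061 m and horizontal distance between outer_collar and inner_stem below 0.06 m and angle between outer_collar's own z axis and vertical below 0.15 rad and linear speed of outer below 0.03 m/s and linear speed of inner below 0.02 m/s and contact force between the fingers and outer above 1 N and contact force between each of the fingers, outer and inner below 0.05 N and contact force between outer and pot below 0.05 N); the arm keeps its last pose, push and grip.
It fails at once if a lid is dropped (faster than 0.35 m/s without the gripper touching it) ((linear speed of inner above 0.35 m/s and contact force between the fingers and inner below 0.01 N) or (linear speed of outer above 0.35 m/s and contact force between the fingers and outer below 0.01 N and contact force between the fingers and inner below 0.01 N)).
It fails at once if the outer lid is parted from the inner lid while the inner lid is not seated on the pot, or the inner lid is unseated as the outer is lifted (z of outer_collar in the frame of inner_stem above -0.012 m and (z of inner_stem in the frame of pot_rim above 0.056 m or horizontal distance between inner_stem and pot_rim above 0.012 m)).
It fails at once if the pot is tipped or knocked out of the clamp (angle between pot_rim's own z axis and vertical above 0.25 rad or distance of pot_rim from where it was at the start of the episode above 0.02 m).
It fails at once if the inner lid is pressed onto the pot with more than 60 N (contact force between inner and pot above 60 N).
It fails at once if a bystander is disturbed (small parts moved over 20 mm, others over 30 mm) (distance of any of bearing, cone, locknut from where it was at the start of the episode above 0.02 m or distance of any of wrench, driver, hexkey from where it was at the start of the episode above 0.03 m).
It also fails if it takes over 64 s, if anything falls off the work surface, if the arm or the gripper's body presses on something with over 40 N, if the wrist force passes 120 N, or if a joint passes its speed limit or range.

## Working session

There is one attempt and no reset: what is moved stays moved. The work goes in short steps, Python scripts to look and compute and a tool call to move; the robot and the scene stay as the last step left them, time stands still between calls to the robot, and variables do not carry over. Pictures are saved under pics/ and viewed, at most 10 in all, crops included, and the job is handed in when it is done.

Besides the shell and the picture viewer there is one more tool, called after "Emit:" as name(argument=value, ...) on one line, values as JSON. step_arm: Moves the arm, as the interface text tells. Its arguments: {"type":"object","properties":{"plan":{"type":"array"},"newtons":{"type":"number"}},"required":["plan"]}

```bash
mkdir -p pics; python3 - <<'E'
from plant import r,eyes,workorder
import cv2
print(r.get_state())
for n in("scene","top"):
    print(eyes.camera_model(n))
    cv2.imwrite(f"pics/{n}0.png",cv2.resize(eyes.capture(n)[:,:,::-1],(800,600),interpolation=cv2.INTER_CUBIC))
E
```

```text
{'time_s': 0.0, 'joints': array([ 8.83561280e+01,  2.05924234e+01,  6.36061866e-01, -1.79378506e-02,
       -7.01369378e+01, -1.65083996e+01]), 'qd': array([ 0.05415711, -0.00011032,  0.00908605,  0.06309773, -0.05134851,
       -0.04070582]), 'joint_torque': array([ 7.31876244e-04, -5.82722676e+01,  2.93048984e+01,  6.99690118e+00,
        7.00510878e-03, -1.74358020e-04]), 'tcp_pos': array([0.21016226, 0.64095438, 0.22563579]), 'eef_rot': array([ 1.79905755e+02, -1.03460974e-02, -1.81583716e+01]), 'contact_force': array([-0.14275744, -0.77651929,  0.13012174]), 'moment': array([ 0.0276606 , -0.00971998,  0.02962332]), 'gripper_force': 0.0, 'gripper_width': 0.08787559676364254}
{'fov_y': 56.05478953323334, 'cx': 276.78028417926754, 'cy': 205.8936131457415, 'k1': -0.025465134245262897, 'world_to_cam': array([[ 0.41455283,  0.90998833,  0.00819692, -0.23723168],
       [-0.6980532 ,  0.31219941,  0.64440147,  0.2976635 ],
       [ 0.58383875, -0.27286034,  0.76464342, -1.60555674],
       [ 0.        ,  0.        ,  0.        ,  1.        ]])}
{'fov_y': 53.64886174601117, 'cx': 285.35870268689496, 'cy': 211.39229980768621, 'k1': 0.020044539733639014, 'world_to_cam': array([[ 0.01918871, -0.99939296,  0.02907769, -0.01834026],
       [ 0.99203478,  0.02265265,  0.12391066, -0.54764388],
       [-0.12449413,  0.02646839,  0.99186725, -1.03796744],
       [ 0.        ,  0.        ,  0.        ,  1.        ]])}
```

View pics/scene0.png

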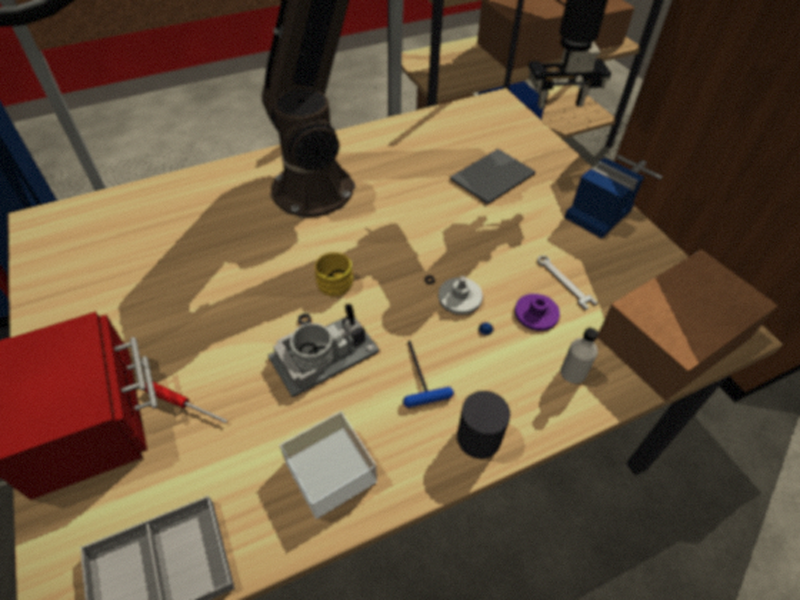

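View pics/top0.png

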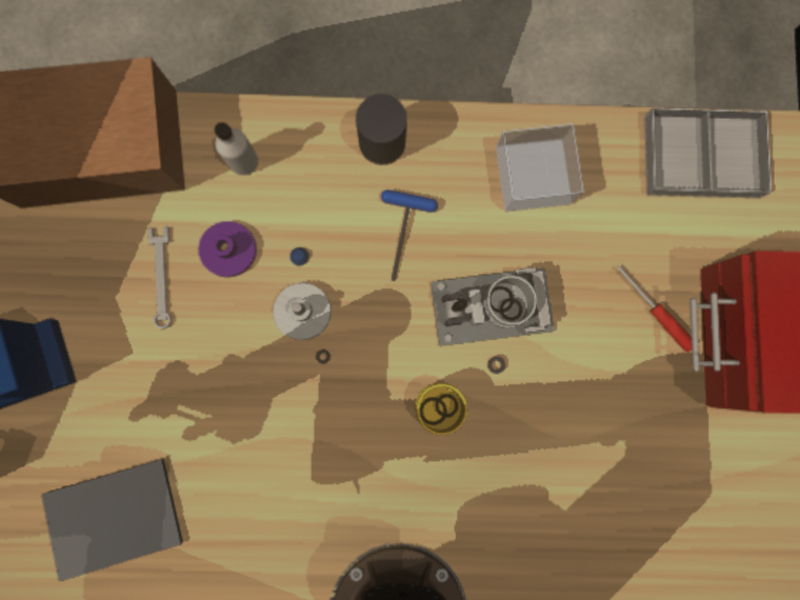

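The scene picture shows the clamp with the pot near (315,345), the nested lids near (461,293) and the lever at (352,320). In the top picture they are at (511,300), (302,310) and (455,308). The purple lid and the yellow pot are decoys. I'll build a crop composite for precise pixels.

```bash
cat > h.py <<'E'
import numpy as np, cv2
from plant import r,eyes,workorder
from scipy.optimize import least_squares
def proj(n,p):
    m=eyes.camera_model(n); f=210/np.tan(np.radians(m['fov_y']/2))
    c=(m['world_to_cam']@np.r_[p,1])[:3]; s=np.array([c[0],-c[1]])/-c[2]
    s=s*(1+m['k1']*(s@s)); return f*s+[m['cx'],m['cy']]
def solve(obs,z=None):
    # obs: {cam:(u,v)}; z fixed or free
    if z is None: g=lambda q:np.concatenate([proj(n,q)-o for n,o in obs.items()]); x0=[.5,.1,.05]
    else: g=lambda q:np.concatenate([proj(n,np.r_[q,z])-o for n,o in obs.items()]); x0=[.5,.1]
    s=least_squares(g,x0); return s.x.round(4),s.fun.round(2)
def crop(img,u,v,w,h,k): # centred crop scaled; grid labels in orig px
    u0,v0=int(u-w/2),int(v-h/2); c=cv2.resize(img[v0:v0+h,u0:u0+w,::-1],None,fx=k,fy=k,interpolation=cv2.INTER_CUBIC)
    for x in range(u0-u0%10+10,u0+w,10):
        cv2.line(c,(int((x-u0+.5)*k),0),(int((x-u0+.5)*k),5),(0,255,255),1); cv2.putText(c,str(x),(int((x-u0+.5)*k)-9,14),0,.33,(0,255,255),1)
    for y in range(v0-v0%10+10,v0+h,10):
        cv2.line(c,(0,int((y-v0+.5)*k)),(5,int((y-v0+.5)*k)),(0,255,255),1); cv2.putText(c,str(y),(7,int((y-v0+.5)*k)+4),0,.33,(0,255,255),1)
    return c
E
python3 - <<'E'
from h import *
A=np.mean([eyes.capture("scene") for _ in range(4)],0).astype(np.uint8);B=np.mean([eyes.capture("top") for _ in range(4)],0).astype(np.uint8)
np.save("A.npy",A);np.save("B.npy",B)
k=4
im=np.vstack([np.hstack([crop(A,227,243,100,75,k),crop(A,322,205,100,75,k)]),np.hstack([crop(B,344,214,100,75,k),crop(B,211,217,100,75,k)])])
cv2.imwrite("pics/c1.png",im)
E
```

```text
(no output)
```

View pics/c1.png

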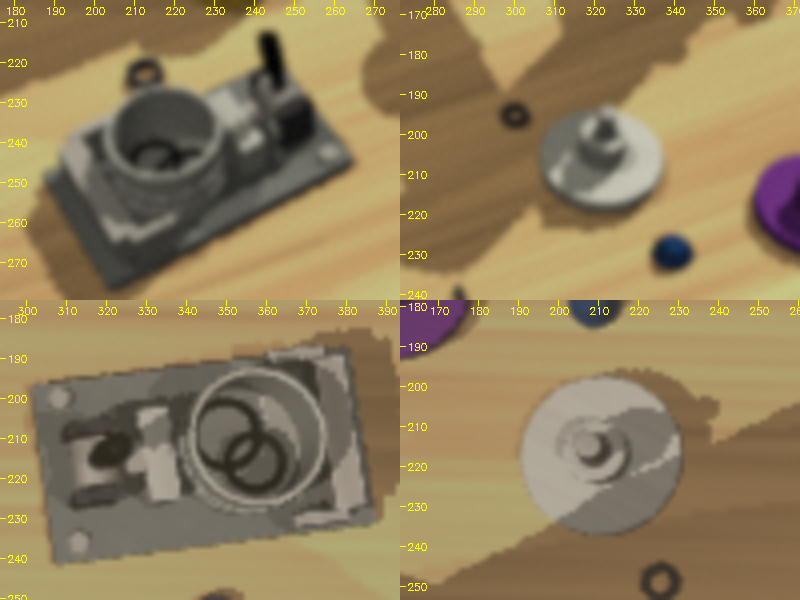

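```bash
python3 - <<'E'
from h import *
# clamp from plate corners (top face z=.012)
top=[(301.75,196.75),(307.25,241.75),(389.25,230),(380.25,186.75)]
loc=[(.06,.135),(-.06,.135),(-.06,-.08),(.06,-.08)]
def R(a): return np.array([[np.cos(a),-np.sin(a)],[np.sin(a),np.cos(a)]])
f=lambda q:np.concatenate([proj("top",np.r_[q[:2]+R(q[2])@l,.012])-t for l,t in zip(loc,top)])
s=least_squares(f,[.5,-.1,0]);q=s.x;print("clamp",q[:2],np.degrees(q[2]),s.fun.round(1))
f2=[proj("scene",np.r_[q[:2]+R(q[2])@l,.012]).round(1) for l in loc];print(f2)
print("rim",solve({"top":(357.75,209.75)},.077))
piv=q[:2]+R(q[2])@[0,.105]
for a in(0,.1,.2,.3):
    t=a-.2
    for d in (.075,.084):
        p=np.r_[q[:2]+R(q[2])@[0,.105+d*np.sin(t)],.045+d*np.cos(t)]
        print(a,d,p.round(3),proj("scene",p).round(1),proj("top",p).round(1))
print("pivot",piv)
print("stem",solve({"scene":(323,198.25),"top":(207.5,214.75)}),solve({"top":(207.5,214.75)},.074),solve({"scene":(323,198.25)},.074))
print("plate",solve({"top":(210.9,217.4)},.02),solve({"scene":(321.75,205.25)},.02))
# other objects
print("bearing",solve({"top":(348,255)},.01),"nut",solve({"top":(226,249)},.009),"cone",solve({"top":(209.5,179)},.008),"yellow",solve({"top":(309,286)},.06),"purple",solve({"top":(159,174)},.02))
E
```

```text
clamp [ 0.5526557  -0.19177011] 9.10531283935658 [-0.4  0.1  0.7 -0.  -0.8  0.5  0.6 -0.6]
[array([265. , 244.8]), array([245.5, 219.6]), array([186. , 249.4]), array([203.5, 277.9])]
rim (array([ 0.5508, -0.186 ]), array([-0.,  0.]))
0 0.075 [ 0.538 -0.103  0.119] [240.9 217.3] [326.5 211.9]
0 0.084 [ 0.539 -0.105  0.127] [240.2 215.7] [327.8 211.3]
0.1 0.075 [ 0.537 -0.095  0.12 ] [243. 216.] [323.5 212.2]
0.1 0.084 [ 0.537 -0.096  0.129] [242.6 214.2] [324.4 211.7]
0.2 0.075 [ 0.536 -0.088  0.12 ] [245.2 214.8] [320.5 212.7]
0.2 0.084 [ 0.536 -0.088  0.129] [245.  212.9] [320.9 212.2]
0.3 0.075 [ 0.535 -0.081  0.12 ] [247.4 213.9] [317.3 213.1]
0.3 0.084 [ 0.535 -0.08   0.129] [247.5 211.8] [317.4 212.7]
pivot [ 0.53603949 -0.0880932 ]
stem (array([0.5311, 0.1873, 0.0621]), array([ 0.5 , -0.07,  0.34,  0.16])) (array([0.5302, 0.1863]), array([0., 0.])) (array([0.5394, 0.1795]), array([ 0., -0.]))
plate (array([0.5296, 0.1859]), array([ 0., -0.])) (array([0.5259, 0.1882]), array([ 0., -0.]))
bearing (array([ 0.4397, -0.1736]), array([0., 0.])) nut (array([0.449 , 0.1451]), array([0., 0.])) cone (array([0.6333, 0.1956]), array([0., 0.])) yellow (array([ 0.3606, -0.068 ]), array([0., 0.])) purple (array([0.6408, 0.3255]), array([0., 0.]))
```

Emit:
step_arm(plan=[[0.737, 0.83, 0, 1, 0], [0.737, 0.83, 0, 1, 0], [0.737, 0.83, 0, 1, 0], [0.737, 0.83, 0, 1, 0], [0.737, 0.83, 0, 1, 0], [0.737, 0.83, 0, 1, 0], [0.737, 0.83, 0, 1, 0], [0.737, 0.83, 0, 1, 0], [0.737, 0.83, 0, 1, 0]])

```text
time_s: 1.25
tcp_pos: [0.3214, 0.3852, 0.2274]
eef_rot: [-180.0, 0.1, -78.7]
contact_force: [-0.2, 0.2, 1.5]
gripper_width: 0.0335
gripper_force: 0.0
```

```bash
cat >> h.py <<'E'
def go(p,yaw):
    "shares from the present pose to p, yaw"
    from scipy.spatial.transform import Rotation as Ro
    s=r.get_state(); M=Ro.from_euler('xyz',s['eef_rot'],degrees=True)
    d=M.inv().apply(np.array(p)-s['tcp_pos'])/.25
    t=((s['eef_rot'][2]-yaw+180)%360-180)/60
    print(s['tcp_pos'].round(4),s['eef_rot'].round(2),'->',d.round(4),round(t,3))
CL=np.array([.5527,-.1918]); YC=np.array([-np.sin(np.radians(9.1)),np.cos(np.radians(9.1))])
E
python3 -c "
from h import *
go([.5416,-.1227,.16],-80.9)"
```

```text
[0.3214 0.3852 0.2274] [-1.7996e+02  8.0000e-02 -7.8690e+01] -> [ 2.1654 -0.465   0.2668] 0.037
```

Emit:
step_arm(plan=[[1, -0.215, 0, 0.037, 0], [1, -0.215, 0, 0.037, 0], [1, -0.215, 0, 0.037, 0], [1, -0.215, 0, 0.037, 0], [1, -0.215, 0, 0.037, 0], [1, -0.215, 0, 0.037, 0], [1, -0.215, 0, 0.037, 0]])

```text
time_s: 1.83
tcp_pos: [0.4256, 0.1486, 0.2268]
eef_rot: [-180.0, -0.0, -80.6]
contact_force: [0.7, 0.3, 0.5]
gripper_width: 0.0006
gripper_force: 0.0
```

Emit:
step_arm(plan=[[1, -0.215, 0, 0, 0], [1, -0.215, 0, 0, 0], [1, -0.215, 0, 0, 0], [1, -0.215, 0, 0, 0], [1, -0.215, 0, 0, 0], [1, -0.215, 0, 0, 0], [1, -0.215, 0, 0, 0], [1, -0.215, 0, 0, 0]])

```text
time_s: 2.5
tcp_pos: [0.5199, -0.0867, 0.2261]
eef_rot: [179.9, -0.0, -80.6]
contact_force: [-0.4, 0.1, 0.2]
gripper_width: 0.0005
gripper_force: 0.0
```

```bash
python3 -c "
from h import *
go([.5416,-.1227,.16],-80.9);go([.5416,-.1227,.102],-80.9)"
```

```text
[ 0.5199 -0.0867  0.2261] [ 1.7995e+02 -1.0000e-02 -8.0620e+01] -> [ 0.1561 -0.0624  0.2642] 0.005
[ 0.5199 -0.0867  0.2261] [ 1.7995e+02 -1.0000e-02 -8.0620e+01] -> [ 0.1561 -0.0626  0.4962] 0.005
```

Emit:
step_arm(plan=[[0.156, -0.062, 0, 0.005, 0], [0.156, -0.062, 0, 0.005, 0], [0.156, -0.062, 0.2, 0.005, 0], [0.156, -0.062, 0.35, 0.005, 0], [0.156, -0.062, 0.5, 0.005, 0], [0.156, -0.062, 0.5, 0.005, 0], [0.156, -0.062, 0.5, 0.005, 0]])

```text
time_s: 3.08
tcp_pos: [0.54, -0.1195, 0.1007]
eef_rot: [179.7, -0.0, -80.6]
contact_force: [0.8, -0.3, 1.3]
gripper_width: 0.0003
gripper_force: 0.0
```

```bash
python3 - <<'E'
from h import *
s=r.get_state();print(s['tcp_pos'].round(4),s['contact_force'].round(1))
A=eyes.capture("scene");B=eyes.capture("top")
cv2.imwrite("pics/c2.png",np.hstack([crop(A,235,225,80,90,5),crop(B,335,210,80,90,5)]))
# lever model path in clamp (y,z): d along lever, w off it
for a in (0,.2,.5,.8,1.1,1.4):
    t=a-.2;d=.06;w=.019
    y=.105+d*np.sin(t)-w*np.cos(t); z=.045+d*np.cos(t)+w*np.sin(t)-.012
    p=CL+YC*y; print(a,y.round(4),p.round(4),z.round(4))
E
```

```text
[ 0.54   -0.1195  0.1007] [ 0.8 -0.3  1.3]
0 0.0745 [ 0.5409 -0.1183] 0.088
0.2 0.086 [ 0.5391 -0.1069] 0.093
0.5 0.1046 [ 0.5362 -0.0885] 0.0959
0.8 0.1232 [ 0.5332 -0.0702] 0.0932
1.1 0.1402 [ 0.5305 -0.0534] 0.0852
1.4 0.154 [ 0.5283 -0.0397] 0.0725
```

View pics/c2.png

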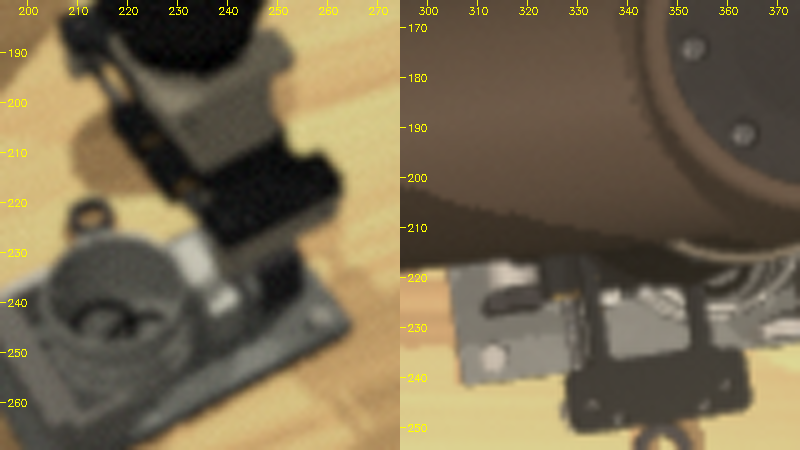

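Emit:
step_arm(plan=[[-0.04, 0, 0.02, 0, 0], [-0.08, 0, 0.025, 0, 0], [-0.125, 0, 0.02, 0, 0], [-0.165, 0, 0.022, 0, 0], [-0.2, 0, 0.03, 0, 0], [-0.2, 0, 0.03, 0, 0]])

```text
time_s: 3.68
tcp_pos: [0.5332, -0.069, 0.0944]
eef_rot: [-179.9, 0.0, -80.6]
contact_force: [0.6, -0.6, 1.8]
gripper_width: 0.001
gripper_force: 0.4
```

Emit:
step_arm(plan=[[-0.025, 0, 0.01, 0, 0], [-0.05, 0, 0.022, 0, 0], [-0.068, 0, 0.032, 0, 0], [-0.09, 0, 0.045, 0, 0], [-0.09, 0, 0.045, 0, 0]])

```text
time_s: 4.1
tcp_pos: [0.5291, -0.0478, 0.082]
eef_rot: [180.0, 0.0, -80.7]
contact_force: [0.9, -0.8, 1.0]
gripper_width: 0.0005
gripper_force: 0.4
```

Emit:
step_arm(plan=[[-0.015, 0, 0.02, 0, 0], [-0.03, 0, 0.04, 0, 0], [-0.035, 0, 0.05, 0, 0], [-0.035, 0, 0.05, 0, 0]])

```text
time_s: 4.43
tcp_pos: [0.5289, -0.042, 0.0729]
eef_rot: [-180.0, -0.2, -80.5]
contact_force: [-6.1, -14.5, 30.2]
gripper_width: 0.0004
gripper_force: 16.5
```

Emit:
step_arm(plan=[[0.03, 0, -0.06, 0, 20], [0.03, 0, -0.2, 0, 40], [0.03, 0, -0.35, 0, 40], [-0.12, -0.03, -0.4, 0, 40], [-0.3, -0.07, -0.4, 0, 40], [-0.45, -0.09, -0.4, 0, 40], [-0.6, -0.11, -0.4, 0, 40], [-0.75, -0.13, -0.4, 0, 40], [-0.9, -0.15, -0.4, 0, 40], [-0.9, -0.15, -0.4, 0, 40]])

```text
time_s: 5.27
tcp_pos: [0.5286, 0.1938, 0.1695]
eef_rot: [-180.0, 0.1, -80.5]
contact_force: [1.0, 0.4, 0.5]
gripper_width: 0.0396
gripper_force: 0.0
```

```bash
python3 - <<'E'
from h import *
go([.5303,.1862,.10],-80.6)
A=np.mean([eyes.capture("scene") for _ in range(4)],0).astype(np.uint8);B=np.mean([eyes.capture("top") for _ in range(4)],0).astype(np.uint8)
cv2.imwrite("pics/c3.png",np.hstack([crop(A,230,238,80,90,5),crop(B,345,212,80,90,5)]))
for a in (1.2,1.4):
    t=a-.2; p=np.r_[CL+YC*(.105+.084*np.sin(t)),.045+.084*np.cos(t)]; print(a,proj("scene",p),proj("top",p))
c=[[proj(n,[CL[0]+.0435*np.cos(t),CL[1]+.0435*np.sin(t),.077]) for t in np.linspace(0,6.28,200)] for n in("scene","top")]
for q in c: q=np.array(q); print(q.min(0).round(1),q.max(0).round(1))
E
```

```text
[0.5286 0.1938 0.1695] [-1.7997e+02  6.0000e-02 -8.0460e+01] -> [ 0.0316 -0.0016  0.2781] 0.002
1.2 [265.32737806 211.12088803] [290.54984987 217.99592951]
1.4 [267.43680596 213.11347527] [287.26098876 219.06396315]
[200.8 227.3] [230.2 251.3]
[342.7 191.8] [377.5 226.4]
```

View pics/c3.png

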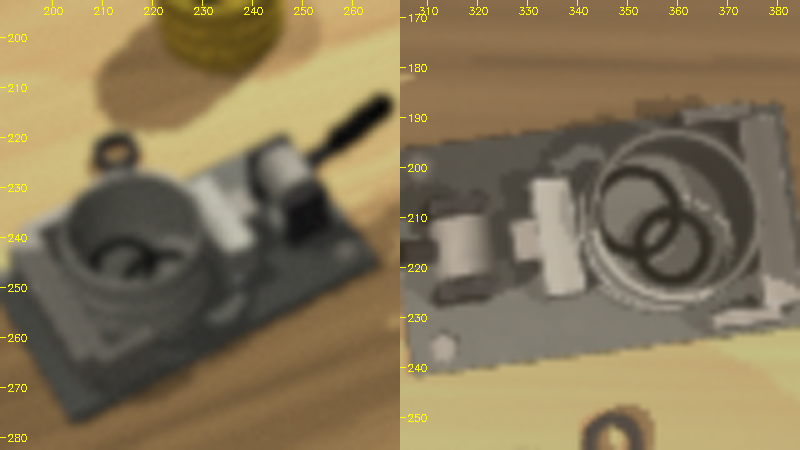

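The lever end at (267,212) in the scene picture matches the 1.4 rad prediction. The pot's rim lies about 2 mm from the predicted place, so it is locked. Now for the stem.

Emit:
step_arm(plan=[[0.03, -0.002, 0, 0, 40], [0.03, -0.002, 0.1, 0, 40], [0.03, -0.002, 0.2, 0, 40], [0.03, -0.002, 0.3, 0, 40], [0.03, -0.002, 0.4, 0, 40], [0.03, -0.002, 0.44, 0, 40], [0.03, -0.002, 0.47, 0, 40], [0.03, -0.002, 0.47, 0, 40]], newtons=25)

```text
time_s: 6.33
tcp_pos: [0.5301, 0.18, 0.0519]
eef_rot: [179.9, -0.1, -80.7]
contact_force: [-0.4, -0.7, -0.1]
gripper_width: 0.0401
gripper_force: 0.0
```

```bash
python3 - <<'E'
from h import *
go([.530,.1865,.0515],-80.6)
A=eyes.capture("scene");B=eyes.capture("top")
cv2.imwrite("pics/c4.png",np.hstack([crop(A,322,195,80,90,5),crop(B,211,214,80,90,5)]))
E
```

```text
[0.5301 0.18   0.0519] [ 1.799e+02 -5.000e-02 -8.071e+01] -> [-0.0258 -0.004   0.0016] -0.002
```

View pics/c4.png

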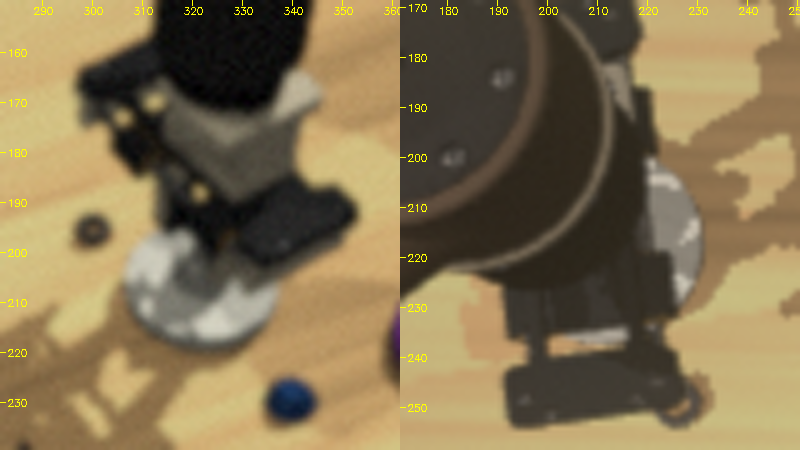

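The fingers straddle the stem, with the lids at about (322,205) in the scene picture. The tool is 6.5 mm short along y, so I'll correct that and then close.

Emit:
step_arm(plan=[[-0.026, -0.004, 0, 0, 40], [-0.026, -0.004, 0, 0, 40], [-0.026, -0.004, 0, 0, 10], [-0.026, -0.004, 0, 0, 10], [-0.026, -0.004, 0, 0, 10], [-0.026, -0.004, 0, 0, 10], [-0.026, -0.004, 0, 0, 10], [-0.026, -0.004, 0, 0, 10]], newtons=30)

```text
time_s: 7.1
tcp_pos: [0.5299, 0.1872, 0.0528]
eef_rot: [180.0, -0.0, -80.7]
contact_force: [-2.7, 0.0, 0.6]
gripper_width: 0.0151
gripper_force: 30.0
```

Emit:
step_arm(plan=[[0, 0, -0.04, 0, 10], [0, 0, -0.1, 0, 10], [0, 0, -0.2, 0, 10], [0, 0, -0.3, 0, 10], [0, 0, -0.4, 0, 10], [0, 0, -0.45, 0, 10], [0, 0, -0.45, 0, 10], [0, 0, -0.45, 0, 10]])

```text
time_s: 7.77
tcp_pos: [0.5301, 0.1874, 0.1657]
eef_rot: [-180.0, 0.1, -80.7]
contact_force: [-0.7, 0.6, -4.8]
gripper_width: 0.0149
gripper_force: 30.0
```

```bash
python3 -c "
from h import *
go([.551,-.1895,.165],-80.6)"
```

```text
[0.5301 0.1874 0.1657] [-1.7996e+02  6.0000e-02 -8.0700e+01] -> [1.5013e+00 1.6140e-01 1.0000e-03] -0.002
```

Emit:
step_arm(plan=[[0.04, 0.005, -0.04, 0, 10], [0.1, 0.01, -0.06, 0, 10], [0.2, 0.02, -0.06, 0, 10], [0.3, 0.03, -0.06, 0, 10], [0.4, 0.04, -0.06, 0, 10], [0.5, 0.05, -0.06, 0, 10], [0.6, 0.06, -0.06, 0, 10], [0.7, 0.07, -0.06, 0, 10], [0.8, 0.08, -0.06, 0, 10], [0.9, 0.09, -0.06, 0, 10], [0.96, 0.1, -0.06, 0, 10], [1, 0.1, -0.06, 0, 10]])

```text
time_s: 8.77
tcp_pos: [0.5449, -0.0662, 0.1796]
eef_rot: [179.9, -0.0, -80.8]
contact_force: [-0.0, 0.2, -3.8]
gripper_width: 0.0149
gripper_force: 30.0
```

Emit:
step_arm(plan=[[0.08, 0.01, 0, 0, 10], [0.17, 0.02, 0, 0, 10], [0.26, 0.03, 0, 0, 10], [0.35, 0.04, 0, 0, 10], [0.43, 0.05, 0, 0, 10], [0.48, 0.06, 0, 0, 10], [0.5, 0.06, 0, 0, 10], [0.5, 0.06, 0, 0, 10], [0.5, 0.06, 0, 0, 10], [0.5, 0.06, 0, 0, 10]])

```text
time_s: 9.6
tcp_pos: [0.5515, -0.1885, 0.1802]
eef_rot: [180.0, 0.0, -80.6]
contact_force: [0.5, -0.1, -3.8]
gripper_width: 0.0154
gripper_force: 30.0
```

```bash
python3 - <<'E'
from h import *
go([.551,-.1895,.125],-80.6); s=r.get_state();print(s['contact_force'],s['gripper_width'])
A=np.mean([eyes.capture("scene") for _ in range(3)],0).astype(np.uint8);B=np.mean([eyes.capture("top") for _ in range(3)],0).astype(np.uint8)
cv2.imwrite("pics/c5.png",np.hstack([crop(A,225,225,80,90,5),crop(B,355,212,80,90,5)]))
E
```

```text
[ 0.5515 -0.1885  0.1802] [ 1.7999e+02  2.0000e-02 -8.0650e+01] -> [0.0037 0.0027 0.2208] -0.001
[ 0.51346388 -0.06633375 -3.7624336 ] 0.015443336981553863
```

View pics/c5.png

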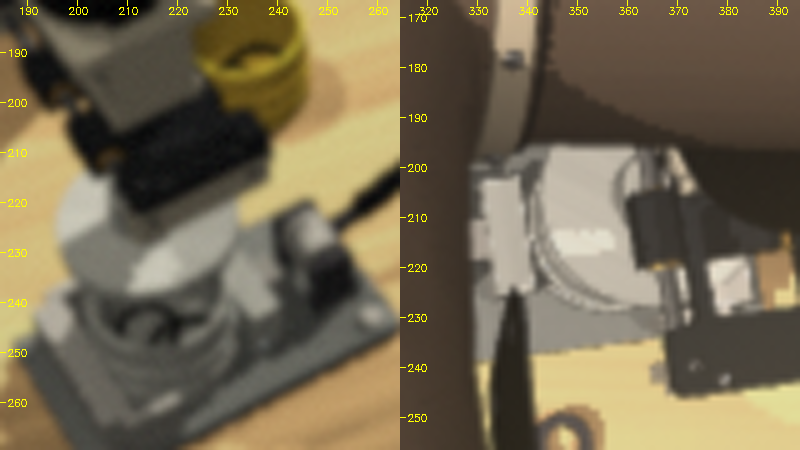

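Emit:
step_arm(plan=[[0.003, 0.002, 0.04, 0, 10], [0.003, 0.002, 0.08, 0, 10], [0.003, 0.002, 0.12, 0, 10], [0.003, 0.002, 0.16, 0, 10], [0.003, 0.002, 0.19, 0, 10], [0.003, 0.002, 0.21, 0, 10], [0.003, 0.002, 0.22, 0, 10], [0.003, 0.002, 0.22, 0, 10]])

```text
time_s: 10.57
tcp_pos: [0.551, -0.19, 0.1245]
eef_rot: [179.9, 0.0, -80.7]
contact_force: [0.3, 0.3, -3.7]
gripper_width: 0.0155
gripper_force: 30.0
```

Emit:
step_arm(plan=[[0, 0, 0.004, 0, 10], [0, 0, 0.008, 0, 10], [0, 0, 0.012, 0, 10], [0, 0, 0.016, 0, 10], [0, 0, 0.02, 0, 10], [0, 0, 0.02, 0, 10]])

```text
time_s: 11.07
tcp_pos: [0.5512, -0.19, 0.1202]
eef_rot: [180.0, 0.0, -80.7]
contact_force: [-0.4, -1.0, -4.0]
gripper_width: 0.0149
gripper_force: 30.0
```

Emit:
step_arm(plan=[[0, 0, 0.003, 0, 10], [0, 0, 0.006, 0, 10], [0, 0, 0.009, 0, 10], [0, 0, 0.009, 0, 10]])

```text
time_s: 11.4
tcp_pos: [0.5512, -0.19, 0.1179]
eef_rot: [180.0, 0.0, -80.7]
contact_force: [-0.1, -0.5, -3.7]
gripper_width: 0.0151
gripper_force: 30.0
```

Emit:
step_arm(plan=[[0, 0, 0.003, 0, 10], [0, 0, 0.005, 0, 10], [0, 0, 0.005, 0, 10]])

```text
time_s: 11.65
tcp_pos: [0.5511, -0.19, 0.1177]
eef_rot: [-180.0, -0.0, -80.7]
contact_force: [-3.9, 1.1, 3.9]
gripper_width: 0.0153
gripper_force: 30.0
```

Contact came at the predicted height, so the lid is seated. I'll let go, pause, then lower onto the collar.

Emit:
step_arm(plan=[[0, 0, -0.003, 0, 20], [0, 0, -0.003, 0, 30], [0, 0, -0.003, 0, 60], [0, 0, -0.003, 0, 60], [0, 0, -0.003, 0, 60], [0, 0, -0.003, 0, 60], [0, 0, -0.003, 0, 60], [0, 0, -0.003, 0, 60], [0, 0, -0.003, 0, 60]])

```text
time_s: 12.4
tcp_pos: [0.5512, -0.19, 0.1175]
eef_rot: [180.0, -0.0, -80.7]
contact_force: [0.0, -0.4, 0.1]
gripper_width: 0.0591
gripper_force: 0.0
```

```bash
python3 - <<'E'
from h import *
s=r.get_state();print(s['contact_force'],s['gripper_width'],s['tcp_pos'])
A=np.mean([eyes.capture("scene") for _ in range(3)],0).astype(np.uint8);B=np.mean([eyes.capture("top") for _ in range(3)],0).astype(np.uint8)
cv2.imwrite("pics/c6.png",np.hstack([crop(A,225,225,80,90,5),crop(B,355,212,80,90,5)]))
for n in("scene","top"):
    q=np.array([proj(n,[.5511+.052*np.cos(t),-.19+.052*np.sin(t),z]) for t in np.linspace(0,6.28,200) for z in (.071,.085)]);print(q.min(0).round(1),q.max(0).round(1))
E
```

```text
[ 0.0489832  -0.43568382  0.09412572] 0.05908340156781404 [ 0.55123777 -0.18999677  0.11752291]
[198.  222.9] [233.6 254.2]
[338.2 188.5] [381.  230.7]
```

View pics/c6.png

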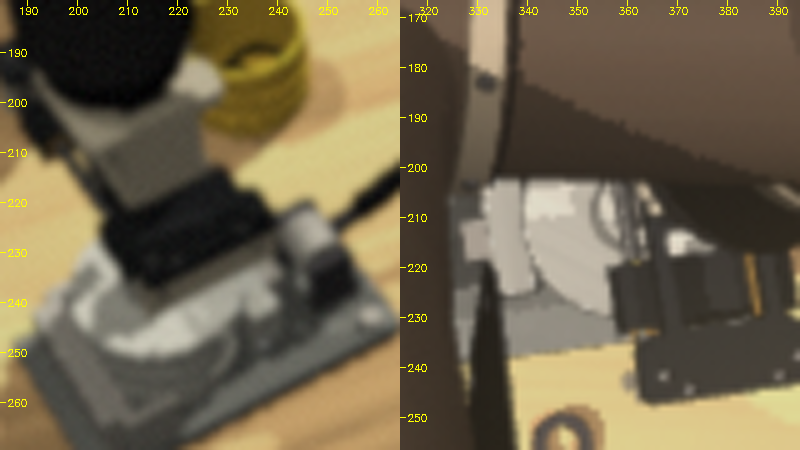

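The lid sits level on the pot, with its left edge at about (199,241) in the scene picture as predicted. Next is the collar.

Emit:
step_arm(plan=[[0, 0, 0.03, 0, 60], [0, 0, 0.06, 0, 60], [0, 0, 0.09, 0, 60], [0, 0, 0.107, 0, 60], [0, 0, 0.11, 0, 60], [0, 0, 0.11, 0, 60]], newtons=15)

```text
time_s: 13.2
tcp_pos: [0.5509, -0.19, 0.0893]
eef_rot: [179.9, 0.0, -80.7]
contact_force: [-0.2, 0.5, 0.2]
gripper_width: 0.0599
gripper_force: 0.0
```

Emit:
step_arm(plan=[[0, 0, 0, 0, 46], [0, 0, 0, 0, 42], [0, 0, 0, 0, 36], [0, 0, 0, 0, 36], [0, 0, 0, 0, 36], [0, 0, 0, 0, 36], [0, 0, 0, 0, 36]])

```text
time_s: 13.78
tcp_pos: [0.5513, -0.19, 0.0904]
eef_rot: [-180.0, -0.0, -80.7]
contact_force: [-1.3, 0.3, 2.9]
gripper_width: 0.0387
gripper_force: 15.0
```

Emit:
step_arm(plan=[[0, 0, -0.005, 0, 36], [0, 0, -0.015, 0, 36], [0, 0, -0.03, 0, 36], [0, 0, -0.05, 0, 36], [0, 0, -0.05, 0, 36], [0, 0, -0.05, 0, 36]])

```text
time_s: 14.28
tcp_pos: [0.5516, -0.19, 0.103]
eef_rot: [-179.9, -0.0, -80.7]
contact_force: [-0.3, -0.1, -1.8]
gripper_width: 0.039
gripper_force: 15.0
```

Emit:
step_arm(plan=[[0, 0, -0.02, 0, 36], [0, 0, -0.06, 0, 36], [0, 0, -0.11, 0, 36], [0, 0, -0.16, 0, 36], [0, 0, -0.21, 0, 36], [0, 0, -0.26, 0, 36], [0, 0, -0.31, 0, 36], [0, 0, -0.36, 0, 36], [0, 0, -0.4, 0, 36], [0, 0, -0.42, 0, 36], [0, 0, -0.42, 0, 36], [0, 0, -0.42, 0, 36]])

```text
time_s: 15.28
tcp_pos: [0.5511, -0.1899, 0.2075]
eef_rot: [-180.0, 0.0, -80.7]
contact_force: [0.2, 0.3, -2.1]
gripper_width: 0.0389
gripper_force: 15.0
```

Emit:
step_arm(plan=[[0, 0, 0, 0, 36], [0, 0, 0, 0, 36], [0, 0, 0, 0, 36], [0, 0, 0, 0, 36]])

```text
time_s: 15.62
tcp_pos: [0.5511, -0.19, 0.207]
eef_rot: [179.9, 0.0, -80.7]
contact_force: [0.3, 0.3, -1.9]
gripper_width: 0.0389
gripper_force: 15.0
```

```bash
python3 - <<'E'
from h import *
s=r.get_state();print(s['contact_force'],s['gripper_width'],s['gripper_force'],s['tcp_pos'])
A=np.mean([eyes.capture("scene") for _ in range(3)],0).astype(np.uint8)
cv2.imwrite("pics/c7.png",crop(A,225,215,100,110,5))
for p in ([.552,-.191,.139],[.552,-.191,.077]): print(proj("scene",p).round(1))
E
```

```text
[ 0.32081377  0.34064395 -1.92336033] 0.03886660186828973 14.999821445380803 [ 0.55105114 -0.18997719  0.20702535]
[213.3 226.1]
[215.7 238.7]
```

View pics/c7.png

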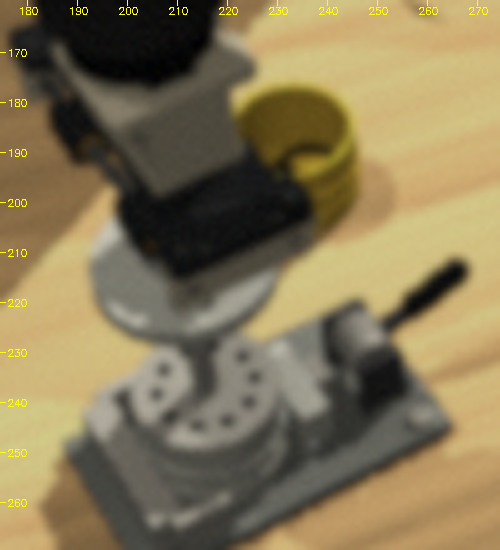

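The inner lid is seated on the pot at about (215,238). The outer lid is held level above it at about (212,220), and the lever is over at (266,213). I'm handing the job in.

```bash
python3 -c "
from h import *
print(workorder.close_job())"
```

```text
the job is handed in; nothing more can be done
None
```

The job is handed in, with no verdict shown: the clamp is locked, the inner lid is seated on the pot, and the outer lid is held level about 3.5 cm above the stem.

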